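# Change over the guards of two sample stations

### The job

Two sample stations stand on the bench, each with a counterweighted guard bar. First push the raised guard bar of the station with the tall capped bottle back over its balance point so that it comes right down; then push the lowered guard bar of the station with the short beaker up past its balance point so that it tips right over and stays raised by itself. Only push with light force, do not grip or lift anything, and leave the beaker, the bottle, the timer and the little vial where they stand.

Things in the scene. Friction and masses are not known exactly. Their poses are not given: they have to be found in the camera images.
- beaker_station: Fixed station that holds the beaker, on four levelling legs that hold it 0 to 40 mm above the bench: white base plate 150 (x) x 144 (y) mm, its top 12 mm above the origin; a back stop 46 mm high at x = +36 mm and two aluminium posts 90 mm high at x = +60, y = +-63 mm. Origin: 12 mm below the middle of the plate's top; z up, -x its open front, roughly towards the robot.
- bottle_station: The same kind of station, holding the bottle; same sizes and axes, its own height on its legs. Which of the two stands left and which right varies.
- beaker_hinge (a point): Hinge line of the beaker station's guard, midway between the posts: at x = +60, z = +75 mm of the station, hinge axis along the station's y. The two side arms run from here to the crossbar; a steel counterweight, 19 mm diameter, sits on short cranked tails up to 65 mm behind it.
- bottle_hinge (a point): The same point of the bottle station.
- beaker_bar (a point): Middle of the crossbar of the beaker station's guard, a U of 9 mm steel rod (91 mm clear between its side arms). The crossbar runs along the station's y, with a sleeve 13 mm thick, 70 mm long in the middle. At guard angle a the point lies in the station's frame at x = 60 - 150 cos(a + 0.524), z = 75 + 150 sin(a + 0.524) mm. Free space below, behind and in front of it.
- bottle_bar (a point): The same point of the bottle station's guard.
- beaker_guard (a joint): Angle of the beaker station's guard (rad): 0 = down (arms slope 30 degrees up towards the front), 1.4 = fully raised, leaning 20 degrees back on its stop. It starts down. Balance point near 0.6: below it the guard falls to 0 by itself, above it it tips over to 1.4, damped, within about 2 s. 0.5 to 2 N at the crossbar moves it.
- bottle_guard (a joint): The same for the bottle station's guard. It starts fully raised, at 1.4.
- beaker: Clear open beaker, 48 mm diameter, 57 mm tall, standing loose on the beaker station's plate in front of the back stop. Origin: centre of its underside.
- bottle: Screw-cap bottle, 56 mm diameter, 107 mm tall, standing loose on the bottle station's plate in front of the back stop. Origin: centre of its underside.
- timer: Small bench timer, 33 x 52 x 47 mm, standing behind the stations. Origin: centre of its underside.
- vial: Small capped vial, 21 mm diameter, 47 mm tall, standing behind the stations. Origin: centre of its underside.
Not all that is in view belongs to the job. What is shaped like the beaker but blue or yellow is not meant.

How it is judged:
By the outcome, as a careful person would: the job done as asked, in the order asked, and still so for the second after the job is handed in, with the robot touching nothing.
It also fails if it takes over 58 s, if anything falls off the work surface, if the arm or the gripper's body presses on something with over 40 N, if the wrist force passes 120 N, or if a joint passes its speed limit or range.

### The arm

A 6-joint arm with a two-finger parallel gripper is mounted at the origin on a cart in front of the work surface, level with it; the furniture and walls round the work are solid. World frame = base frame: x ahead of the robot, y to its left, z up, the work surface at z = 0. Lengths are in m, angles in rad, forces in N, time in s.
With the tool pointing down it reaches from about 0.3 to 0.875 m from the base axis. Payload 4.2 kg.
Tool frame: the origin (TCP) lies at the very end of the fingers, on their centre line; the grasp point (between the pads) lies 19 mm behind it; z points along the fingers, y is the line along which they close (so a half turn about z gives the same grasp; the last joint's range is limited). The gripper opens to 85 mm and grips with 20 to 120 N. Pads are 22 mm wide; open, the fingers measure 114 mm over their backs; the gripper's body (76 mm by 85 mm) begins 54 mm behind the grasp point. The pads swing forward as they close: fully open they stand 13 mm farther back than shut.
Start: joints at [-1.297, 0.32, 1.565, -0, 1.257, -0.02], TCP at [0.167, -0.55, 0.231] pointing down, gripper open.
Joint ranges: [-3.11, 3.11], [-0.84, 2.01], [0.21, 2.61], [-1.34, 4.49], [0.05, 2.63], [-2.56, 2.56]. Speed limits (rad/s): [2.57, 2.57, 3.14, 3.14, 3.14, 3.14].

### API

Orientations are given as a rotation vector (axis times angle).
In Python, from workcell import arm gives the robot as it stands.
- The arm moves only by the tool apply_moves, never from a script. Its argument "commands" is a list that holds one entry, the list of rows, each a list of 7 numbers: the shift along the tool's x, y, z in mm, then the turn, a rotation vector about the tool's x, y, z in rad, then the closure, from 0 (fully open) to 1 (shut). In form: [[[dx, dy, dz, wx, wy, wz, claw], ...]]. A call has 1 to 8 rows; each row shifts and turns the commanded pose from where the row before left it, along the tool's axes as they then stand; what a row does not reach is not made up. A row lasts 1/8 s, in which the tool goes at most 62.5 mm and 10.7 degrees, less where a joint would pass 70% of its speed; a pose out of reach is approached as far as the arm can. A call with a gripper value outside its range is refused whole. The fingers move at their own pace and stop on an object; "grip_force" is the grip in N (left out, the last holds). Time passes only in rows, so rows that do not move let the fingers close. It gives the time, the measured TCP pose, the force, the opening and the grip force at its end, in the units of the state.
- arm.read_state(): the state, without advancing time (a new reading comes with each control period).
- arm.capture(name): name is "scene" or "top" or "wrist"; returns a dict with "frame" (384x512x3 uint8, blue, green, red), "K" (3x3 intrinsics, pixels), "k1" (the pictures are not rectified: a ray, as slopes to the right and down, at radius r is drawn at 1 + k1 r^2 times it, then the intrinsics apply), "view" (4x4, takes a point from world to camera coordinates); the wrist camera has in their place "T_tool_cam" (4x4, takes a point from camera to tool coordinates, whose origin is the TCP and whose axes are the flange's). Camera axes: x right, y up, looking along -z (the intrinsics and any distortion apply to the point x, -y, -z); pixel columns grow to the right and rows downward; lengths in m; the calibration is good to about 2 mm. A picture is of the moment at which its call begins: read the wrist's pose just before it. There is no depth.
- arm.job_done(): hands the job in; it is judged then, once.
The state is a dict: "clock": time; "joint_positions": joint angles; "qvel": joint speeds; "effort": joint torques, N m; "ee_pos": TCP position; "eef_rot": TCP orientation; "ft_force": force on the tool from outside, world axes, zero at the start; "wrist_torque": the same for the moment, N m; "gripper_width": finger opening in m; "gripper_force": force on a finger pad.
Only numpy, scipy, OpenCV 4.12 (cv2) and the standard library are available. Lean on these libraries where they do the work, as an engineer would, in place of code of your own. Each camera call takes 0.05 s, during which the arm holds its last target. There are 200 camera calls.

## Working session

There is one attempt and no reset: what is moved stays moved. The work goes in short steps, Python scripts to look and compute and a tool call to move; the robot and the scene stay as the last step left them, time stands still between calls to the robot, and variables do not carry over. Pictures are saved under pics/ and viewed, at most 10 in all, crops included, and the job is handed in when it is done.

Besides the shell and the picture viewer there is one more tool, called after "Emit:" as a command line: name --argument value ..., lists and objects as JSON in quotes. apply_moves: Moves the arm, as the interface text tells. Its arguments: {"type":"object","properties":{"commands":{"type":"array","items":{"type":"array","items":{"type":"array","items":{"type":"number"}}}},"grip_force":{"type":"number"}},"required":["commands"]}

```bash
mkdir -p pics; ls; python3 - <<'E'
from workcell import arm
import cv2,numpy as np,pickle
s=arm.read_state();print(s)
d={}
for n in("scene","top"):
    c=arm.capture(n);d[n]=c;cv2.imwrite(f"pics/{n}0.png",cv2.resize(c["frame"],(800,600),interpolation=cv2.INTER_CUBIC))
    print(n,c["K"].tolist(),c["k1"],np.round(c["view"],3).tolist())
pickle.dump(d,open("cap0.pkl","wb"))
E
```

```text
pics
{'clock': 0.0, 'joint_positions': array([-1.29699457e+00,  3.20334943e-01,  1.56568911e+00,  1.93008440e-05,
        1.25739491e+00, -2.00437122e-02]), 'qvel': array([-0.00046649, -0.00043736, -0.00058653, -0.00087439, -0.00217775,
        0.00044333]), 'effort': array([ 2.38037712e-03, -4.15525997e+01, -2.34163320e+01,  1.43642806e-04,
        8.30868637e-03,  2.03507295e-05]), 'ee_pos': array([ 0.16639323, -0.54989931,  0.23045362]), 'eef_rot': array([-3.10595288e+00, -4.59637756e-01,  3.34216461e-04]), 'ft_force': array([ 1.07800831, -0.734846  , -0.35376206]), 'wrist_torque': array([ 0.0177512 ,  0.026847  , -0.05773114]), 'gripper_force': 0.0, 'gripper_width': 0.08554371632885718}
scene [[374.71523890084643, 0.0, 251.44638702509815], [0.0, 374.71523890084643, 195.1961479726523], [0.0, 0.0, 1.0]] -0.0661989289646332 [[-0.549, -0.836, -0.005, 0.456], [0.653, -0.432, 0.621, -0.384], [-0.522, 0.338, 0.783, -0.731], [0.0, 0.0, 0.0, 1.0]]
top [[488.1191737258814, 0.0, 257.74670662141205], [0.0, 488.1191737258814, 180.58674148175663], [0.0, 0.0, 1.0]] -0.16386547696965928 [[0.017, -1.0, 0.005, 0.126], [0.982, 0.018, 0.188, -0.622], [-0.188, 0.002, 0.982, -1.032], [0.0, 0.0, 0.0, 1.0]]
```

View pics/scene0.png

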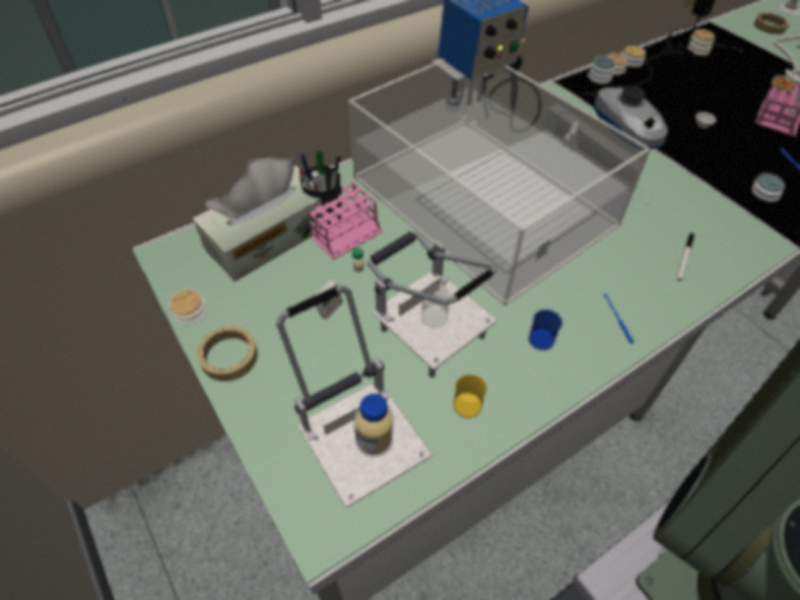

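View pics/top0.png

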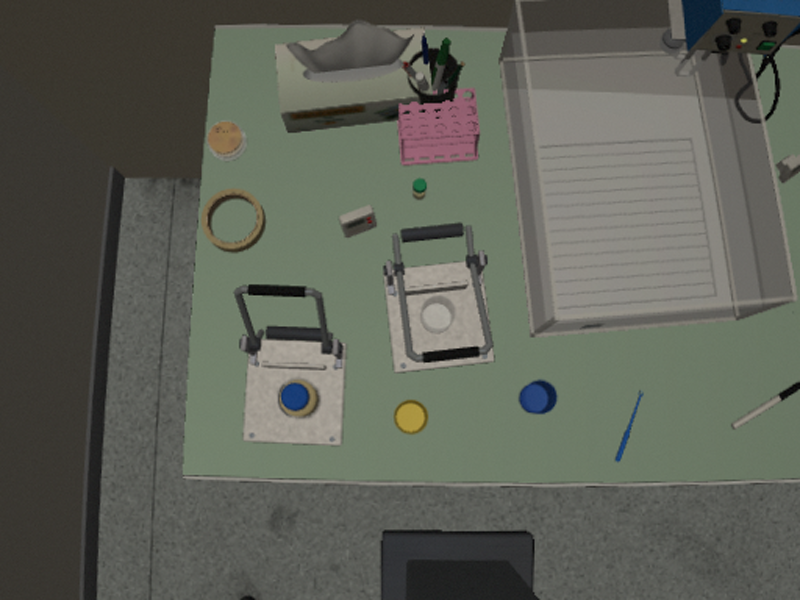

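Bottle station (raised guard) is left: top image plate centre about (295,395), raised sleeve (249,290)-(306,292), with the counterweight at (298,333). The beaker station is right at about (440,315), clear beaker (437,316), lowered sleeve (423,356)-(480,351). The blue (537,397) and yellow (411,417) cups are decoys. The timer is at (357,221) and the vial at (420,188).

```bash
cat > h.py <<'E'
import numpy as np,cv2,pickle
from scipy.optimize import least_squares
def proj(c,P):
    P=np.atleast_2d(P);q=P@c["view"][:3,:3].T+c["view"][:3,3]
    s=np.c_[q[:,0]/-q[:,2],-q[:,1]/-q[:,2]];s=s*(1+c["k1"]*(s**2).sum(1,keepdims=True))
    return s@np.diag([c["K"][0,0],c["K"][1,1]])+c["K"][:2,2]
def bar(a,y=0): return [.06-.15*np.cos(a+.524),y,.075+.15*np.sin(a+.524)]
def toW(p,L):
    x,y,z,w=p;c,s=np.cos(w),np.sin(w)
    return np.atleast_2d(L)@np.array([[c,s,0],[-s,c,0],[0,0,1]])+[x,y,z]
FL,FR=[-.075,.072,.012],[-.075,-.072,.012]
E
python3 - <<'E'
from h import *
d=pickle.load(open("cap0.pkl","rb"))
obs={"bottle":(1.4,{"top":[(244,442),(341,444),(249,290),(306,292)],"scene":[(348,501),(430,455),(287,308),(340,290)]}),
"beaker":(0.,{"top":[(394,370),(493,361),(423,357),(480,351)],"scene":[(434,366),(495,321),(457,295),(493,272)]})}
res={}
for n,(a,o) in obs.items():
    L=np.array([FL,FR,bar(a,.035),bar(a,-.035)])
    f=lambda p:np.concatenate([(proj(d[k],toW(p,L))-np.array(v)/1.5625).ravel() for k,v in o.items()])
    r=least_squares(f,[.6,0,.02,0],loss="soft_l1");res[n]=r.x
    print(n,np.round(r.x,4),np.round(f(r.x),1))
    print(" hinge",toW(r.x,[.06,0,.075]),"bar",toW(r.x,bar(a)))
pickle.dump(res,open("st.pkl","wb"))
for k in d:
    im=cv2.resize(d[k]["frame"],(1024,768),interpolation=cv2.INTER_CUBIC)
    for n,(a,o) in obs.items():
        L=[FL,FR,[.075,-.072,.012],[.075,.072,.012],[.06,.063,.09],[.06,-.063,.09],bar(a,.035),bar(a,-.035)]
        q=proj(d[k],toW(res[n],L))*2
        for u in q: cv2.circle(im,tuple(int(t) for t in u),3,(0,0,255),-1)
    c=im[320:640,320:740] if k=="scene" else im[230:600,200:660]
    cv2.imwrite(f"pics/{k}_c.png",c)
A,B=[cv2.imread(f"pics/{k}_c.png") for k in d]
H=max(A.shape[0],B.shape[0]);pad=lambda i:cv2.copyMakeBorder(i,0,H-i.shape[0],0,0,0)
m=np.hstack([pad(A),pad(B)]);cv2.imwrite("pics/fit.png",cv2.resize(m,(800,int(H*800/m.shape[1]))))
E
```

```text
bottle [ 0.4632  0.2911  0.0083 -0.0205] [-1.1 -0.8  0.4  1.   0.  -0.5  0.2 -0.4 -0.5  2.7  2.6 -1.3  1.9  2.3
 -1.3 -0.6]
 hinge [[0.52314504 0.28983777 0.08326156]] bar [[0.57502001 0.28877622 0.22400196]]
beaker [0.5755 0.0832 0.0365 0.1066] [ 0.2  0.7  1.4  0.5  0.  -0.6 -0.5 -0.  -0.3  0.4  2.6 -1.3 -0.6  0.6
 -0.9 -0.1]
 hinge [[0.63514459 0.08955419 0.11149989]] bar [[0.5060086  0.07573117 0.186552  ]]
```

View pics/fit.png

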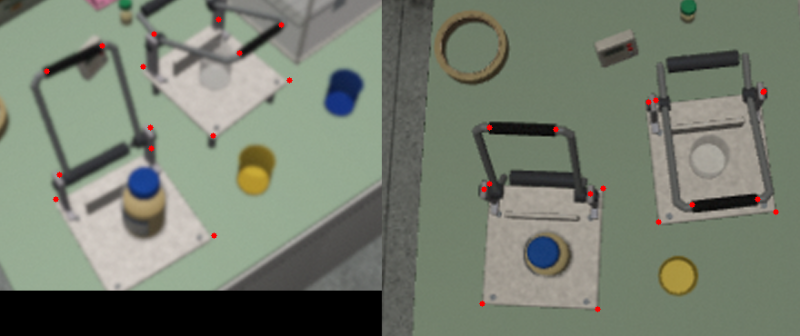

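Fit agrees with both pictures to a few mm. I'll first lift, align the tool yaw and shut the fingers.

Emit:
apply_moves --commands '[[[0, 0, -30, 0, 0, 0.1, 1], [0, 0, -30, 0, 0, 0.1, 1], [0, 0, -30, 0, 0, 0.094, 1], [0, 0, 0, 0, 0, 0, 1], [0, 0, 0, 0, 0, 0, 1]]]' --grip_force 20

```text
clock: 0.72
ee_pos: [0.1664, -0.5498, 0.3201]
eef_rot: [-3.14, -0.001, 0.001]
ft_force: [0.4, 0.4, 0.2]
gripper_width: 0.0002
gripper_force: 0.0
```

Emit:
apply_moves --commands '[[[22, -44, 0, 0, 0, 0, 1], [22, -44, 0, 0, 0, 0, 1], [22, -44, 0, 0, 0, 0, 1], [22, -44, 0, 0, 0, 0, 1], [22, -44, 0, 0, 0, 0, 1], [22, -44, 0, 0, 0, 0, 1], [22, -44, 0, 0, 0, 0, 1], [22, -44, 0, 0, 0, 0, 1]]]'

```text
clock: 1.72
ee_pos: [0.3424, -0.1966, 0.3199]
eef_rot: [-3.14, -0.0, 0.003]
ft_force: [0.3, 0.7, 0.4]
gripper_width: -0.0001
gripper_force: 0.0
```

Emit:
apply_moves --commands '[[[22, -44, 0, 0, 0, 0, 1], [22, -44, 0, 0, 0, 0, 1], [22, -44, 0, 0, 0, 0, 1], [22, -44, 0, 0, 0, 0, 1], [22, -44, 0, 0, 0, 0, 1], [22, -44, 0, 0, 0, 0, 1], [22, -44, 0, 0, 0, 0, 1], [22, -44, 0, 0, 0, 0, 1]]]'

```text
clock: 2.72
ee_pos: [0.5186, 0.155, 0.3195]
eef_rot: [3.14, 0.001, -0.005]
ft_force: [0.5, -0.4, 0.0]
gripper_width: -0.0004
gripper_force: 0.0
```

Emit:
apply_moves --commands '[[[28, -34, 0, 0, 0, 0, 1], [28, -34, 0, 0, 0, 0, 1], [28, -34, 0, 0, 0, 0, 1], [24, -32, 0, 0, 0, 0, 1], [0, 0, 0, 0, 0, 0, 1]]]'

```text
clock: 3.35
ee_pos: [0.6271, 0.2893, 0.3173]
eef_rot: [3.14, 0.004, -0.008]
ft_force: [0.8, 0.5, 0.1]
gripper_width: -0.0002
gripper_force: 0.0
```

```bash
cat > look.py <<'E'
import sys,cv2,numpy as np
from workcell import arm
a,b=[cv2.resize(arm.capture(k)["frame"],(1024,768),interpolation=cv2.INTER_CUBIC) for k in("scene","top")]
m=np.hstack([a[260:660,300:700],b[230:630,250:650]]);cv2.imwrite(f"pics/{sys.argv[1]}.png",m)
s=arm.read_state();print(s["clock"],s["ee_pos"],s["ft_force"])
E
python3 look.py l1
```

```text
3.45 [0.62611557 0.28720908 0.31924872] [-0.53849004  0.11475965 -0.3231715 ]
```

View pics/l1.png

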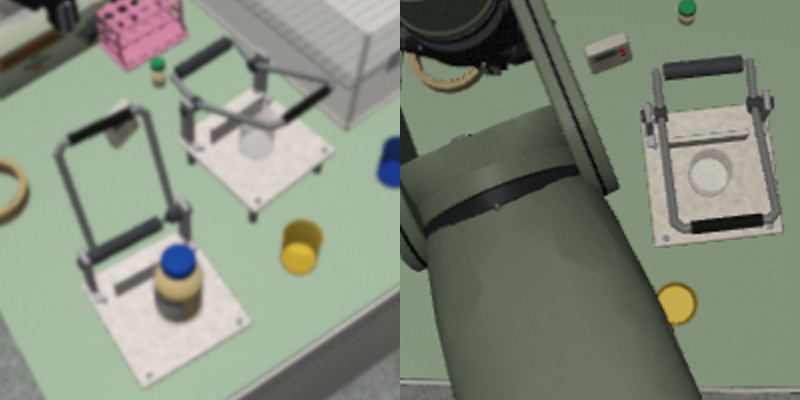

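Scene crop: guard still raised (sleeve near (100,125)), the gripper is above and behind it at (60,10), nothing touched. Descending behind the bar.

Emit:
apply_moves --commands '[[[0, 0, 25, 0, 0, 0, 1], [0, 0, 25, 0, 0, 0, 1], [0, 0, 25, 0, 0, 0, 1], [0, 0, 25, 0, 0, 0, 1], [0, 0, 13, 0, 0, 0, 1], [0, 0, 0, 0, 0, 0, 1]]]'

```text
clock: 4.2
ee_pos: [0.626, 0.2867, 0.2077]
eef_rot: [3.141, -0.001, -0.003]
ft_force: [0.6, -0.5, -0.4]
gripper_width: -0.0003
gripper_force: 0.0
```

Emit:
apply_moves --commands '[[[-10, 0, 0, 0, 0, 0, 1], [-10, 0, 0, 0, 0, 0, 1], [-8, 0, 0, 0, 0, 0, 1], [-8, 0, 0, 0, 0, 0, 1], [-8, 0, 0, 0, 0, 0, 1], [-8, 0, 0, 0, 0, 0, 1], [-8, 0, 0, 0, 0, 0, 1], [-8, 0, 0, 0, 0, 0, 1]]]'

```text
clock: 5.2
ee_pos: [0.5581, 0.2875, 0.2082]
eef_rot: [3.141, -0.0, -0.0]
ft_force: [0.5, -0.3, 0.4]
gripper_width: 0.0001
gripper_force: 0.4
```

Emit:
apply_moves --commands '[[[-8, 0, 0, 0, 0, 0, 1], [-8, 0, 1, 0, 0, 0, 1], [-8, 0, 3, 0, 0, 0, 1], [-8, 0, 4, 0, 0, 0, 1], [-8, 0, 4, 0, 0, 0, 1], [-8, 0, 4, 0, 0, 0, 1], [-8, 0, 4, 0, 0, 0, 1], [-8, 0, 4, 0, 0, 0, 1]]]'

```text
clock: 6.2
ee_pos: [0.4941, 0.2875, 0.1839]
eef_rot: [3.141, -0.0, -0.0]
ft_force: [-0.1, 0.5, 0.2]
gripper_width: 0.0
gripper_force: 0.0
```

Emit:
apply_moves --commands '[[[-8, 0, 2, 0, 0, 0, 1], [-8, 0, 2, 0, 0, 0, 1], [-8, 0, 0, 0, 0, 0, 1], [-8, 0, 0, 0, 0, 0, 1], [-8, 0, 0, 0, 0, 0, 1], [0, 0, 0, 0, 0, 0, 1], [0, 0, 0, 0, 0, 0, 1], [0, 0, 0, 0, 0, 0, 1]]]'

```text
clock: 7.2
ee_pos: [0.4549, 0.2876, 0.1803]
eef_rot: [3.142, -0.001, 0.0]
ft_force: [0.8, -0.1, -0.1]
gripper_width: 0.0
gripper_force: 0.0
```

```bash
python3 look.py l2
```

```text
7.3 [0.4549167  0.28756224 0.18022294] [-0.38092625  0.25282085 -0.10344837]
```

View pics/l2.png

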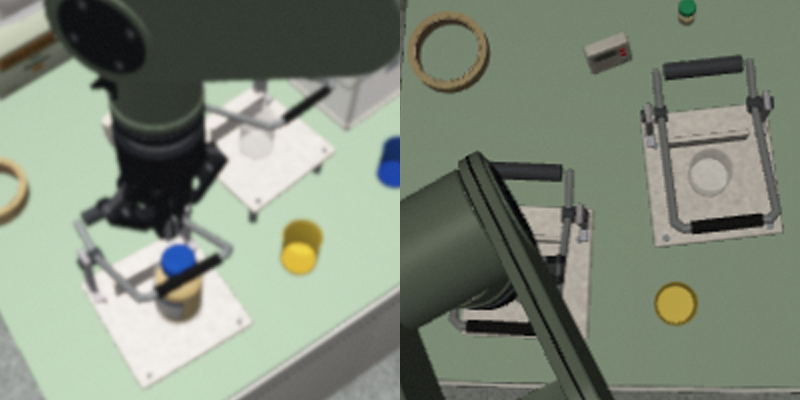

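Top crop shows the bottle guard down (sleeve (500,328)), bottle in place. Lifting away and heading for a spot in front of the beaker station.

Emit:
apply_moves --commands '[[[0, 0, -30, 0, 0, 0, 1], [0, 0, -40, 0, 0, 0, 1], [0, 0, -40, 0, 0, 0, 1], [-15, 40, 0, 0, 0, 0, 1], [-15, 45, 0, 0, 0, 0, 1], [-15, 45, 0, 0, 0, 0, 1], [-15, 45, 0, 0, 0, 0, 1], [-15, 45, 0, 0, 0, -0.107, 1]]]'

```text
clock: 8.3
ee_pos: [0.3791, 0.0662, 0.2904]
eef_rot: [3.136, 0.173, 0.001]
ft_force: [0.4, 0.1, -0.5]
gripper_width: -0.0
gripper_force: 0.0
```

```bash
python3 -c "
from workcell import arm
c=arm.capture('wrist');print(c['T_tool_cam'].round(3));print(arm.read_state()['ee_pos'],arm.read_state()['joint_positions'].round(2))"
```

```text
[[ 0.     0.961  0.278  0.069]
 [ 1.    -0.    -0.    -0.   ]
 [-0.     0.278 -0.961 -0.143]
 [ 0.     0.     0.     1.   ]]
[0.37669116 0.06217481 0.29036396] [ 0.14 -0.03  1.84 -0.    1.33  1.6 ]
```

Emit:
apply_moves --commands '[[[0, 0, 0, 0, 0.15, 0, 1], [0, 0, 0, 0, 0.15, 0, 1], [0, 0, 0, 0, 0.15, 0, 1], [0, 0, 0, 0, 0.15, 0, 1], [0, 0, 0, 0, 0, 0, 1]]]'

```text
clock: 8.98
ee_pos: [0.3769, 0.0673, 0.2886]
eef_rot: [-2.969, -0.159, -0.913]
ft_force: [0.6, -0.1, 0.2]
gripper_width: -0.0
gripper_force: 0.0
```

```bash
python3 -c "
from h import *
from scipy.spatial.transform import Rotation as R
from workcell import arm
s=arm.read_state();M=R.from_rotvec(s['eef_rot']).as_matrix();print(s['ee_pos'],s['joint_positions'].round(2),M.round(3))
p=pickle.load(open('st.pkl','rb'))['beaker']
for a in(0,.3,.6,.8): print(a,(M.T@(toW(p,bar(a))[0]-s['ee_pos'])*1000).round(1))"
```

```text
[0.37692661 0.06728997 0.28862579] [ 0.18 -0.32  2.2  -0.07  0.67  1.69] [[ 0.823  0.107  0.559]
 [ 0.088 -0.994  0.06 ]
 [ 0.562  0.    -0.827]]
0 [ 49.6   5.4 157.1]
0.3 [ 92.4   5.4 143.8]
0.6 [137.2   5.4 143.8]
0.8 [166.3   5.4 151.2]
```

Emit:
apply_moves --commands '[[[0, 5, 30, 0, 0, 0, 1], [0, 0, 30, 0, 0, 0, 1], [0, 0, 30, 0, 0, 0, 1], [0, 0, 30, 0, 0, 0, 1], [0, 0, 25, 0, 0, 0, 1], [0, 0, 20, 0, 0, 0, 1], [0, 0, 20, 0, 0, 0, 1], [0, 0, 0, 0, 0, 0, 1]]]'

```text
clock: 9.98
ee_pos: [0.4858, 0.0738, 0.1365]
eef_rot: [-2.969, -0.158, -0.913]
ft_force: [-0.4, 0.1, 1.1]
gripper_width: -0.0002
gripper_force: 0.0
```

```bash
python3 look.py l3
```

```text
10.075 [0.48516677 0.07378785 0.13784372] [-0.23313439 -0.23504749  0.25142401]
```

View pics/l3.png

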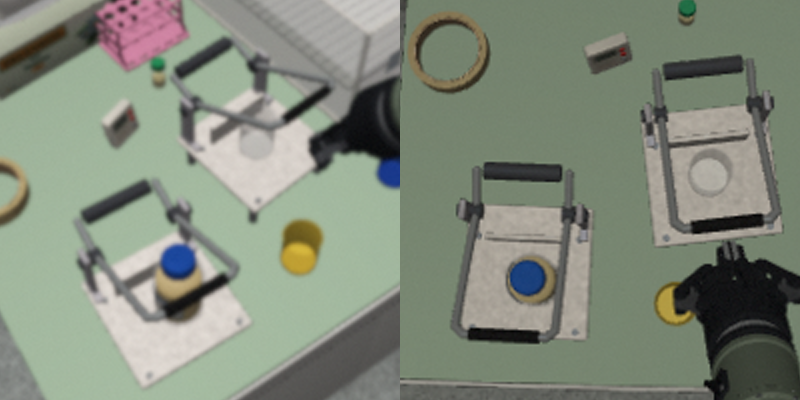

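Top crop: fingertips at (732,245), just in front of and below the sleeve (727,222), centred between the arms; bottle guard down at (503,336). Pushing along the tool's x.

Emit:
apply_moves --commands '[[[12, 0, 0, 0, 0, 0, 1], [10, 0, 0, 0, 0, 0, 1], [8, 0, 0, 0, 0, 0, 1], [8, 0, 0, 0, 0, 0, 1], [8, 0, 0, 0, 0, 0, 1], [8, 0, 0, 0, 0, 0, 1], [8, 0, 0, 0, 0, 0, 1], [8, 0, 0, 0, 0, 0, 1]]]'

```text
clock: 11.08
ee_pos: [0.5422, 0.08, 0.1776]
eef_rot: [-2.967, -0.159, -0.919]
ft_force: [-1.5, -1.1, 0.5]
gripper_width: 0.0
gripper_force: 0.0
```

Emit:
apply_moves --commands '[[[8, 0, 0, 0, 0, 0, 1], [8, 0, 0, 0, 0, 0, 1], [8, 0, 0, 0, 0, 0, 1], [8, 0, 0, 0, 0, 0, 1], [8, 0, 0, 0, 0, 0, 1], [8, 0, 0, 0, 0, 0, 1], [8, 0, 0, 0, 0, 0, 1], [8, 0, 0, 0, 0, 0, 1]]]'

```text
clock: 12.08
ee_pos: [0.5945, 0.0856, 0.2137]
eef_rot: [-2.967, -0.159, -0.918]
ft_force: [0.2, -0.0, -0.5]
gripper_width: 0.0001
gripper_force: 0.0
```

Emit:
apply_moves --commands '[[[5, 0, 0, 0, 0, 0, 1], [0, 0, 0, 0, 0, 0, 1], [0, 0, 0, 0, 0, 0, 1], [0, 0, 0, 0, 0, 0, 1], [0, 0, 0, 0, 0, 0, 1], [0, 0, 0, 0, 0, 0, 1], [0, 0, 0, 0, 0, 0, 1], [0, 0, 0, 0, 0, 0, 1]]]'

```text
clock: 13.08
ee_pos: [0.5981, 0.086, 0.2161]
eef_rot: [-2.967, -0.159, -0.918]
ft_force: [-0.2, -1.0, 0.8]
gripper_width: 0.0002
gripper_force: 0.0
```

```bash
python3 look.py l4
```

```text
13.175 [0.59812199 0.08597898 0.21608659] [-0.52657516 -0.13328101  0.56858899]
```

View pics/l4.png

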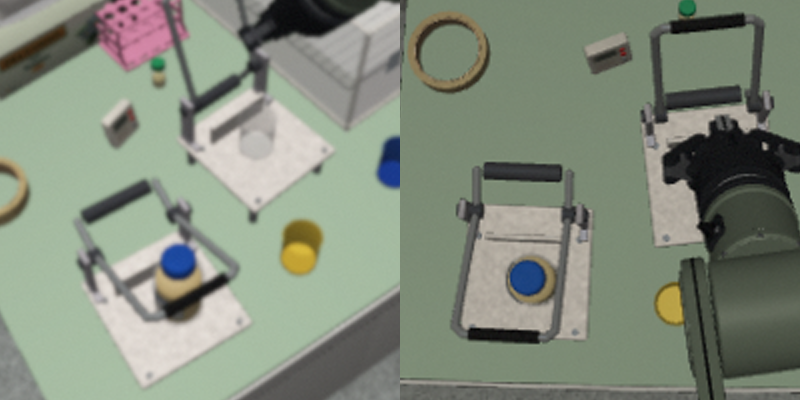

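The beaker guard has tipped over: its sleeve is at (708,22) in the top crop, well away from the fingers at (725,125). Backing off along the tool axis.

Emit:
apply_moves --commands '[[[0, 0, -25, 0, 0, 0, 1], [0, 0, -30, 0, 0, 0, 1], [0, 0, -30, 0, 0, 0, 1], [-20, 0, -30, 0, 0, 0, 1], [-30, 0, -20, 0, 0, 0, 1], [-30, 0, -20, 0, 0, 0, 1], [-20, 0, 0, 0, 0, 0, 1], [0, 0, 0, 0, 0, 0, 1]]]'

```text
clock: 14.18
ee_pos: [0.4277, 0.0677, 0.287]
eef_rot: [-2.968, -0.159, -0.917]
ft_force: [1.5, 1.4, 0.5]
gripper_width: 0.0004
gripper_force: 0.0
```

Emit:
apply_moves --commands '[[[0, 35, 0, 0, 0, 0, 1], [0, 40, 0, 0, 0, 0, 1], [0, 40, 0, 0, 0, 0, 1], [0, 30, 0, 0, 0, 0, 1], [0, 0, 0, 0, 0, 0, 1], [0, 0, 0, 0, 0, 0, 1]]]'

```text
clock: 14.92
ee_pos: [0.4448, -0.0762, 0.2876]
eef_rot: [-2.967, -0.158, -0.917]
ft_force: [0.5, 0.5, 0.5]
gripper_width: 0.0001
gripper_force: 0.0
```

```bash
python3 look.py l5
```

```text
15.025 [ 0.4445844  -0.07540096  0.28756455] [ 0.21984561 -0.41908545  0.67306862]
```

View pics/l5.png

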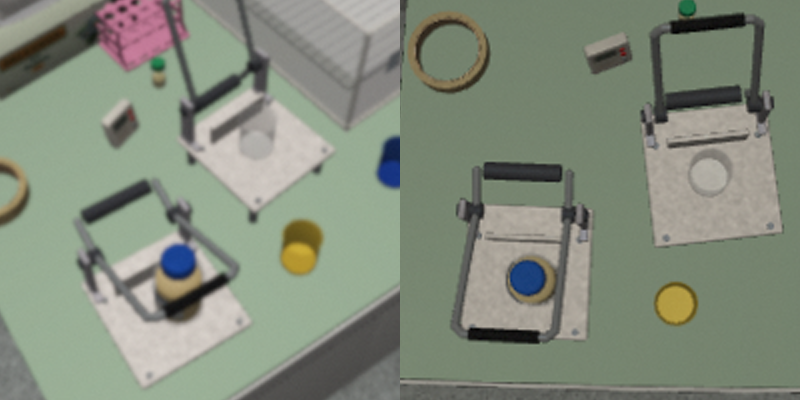

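The bottle guard is down (sleeve (503,336)) and the beaker guard stays raised (sleeve (708,22)). The beaker, bottle, timer and vial haven't moved, and the arm is clear.

```bash
python3 -c "
from workcell import arm
print(arm.job_done())"
```

```text
the job is handed in; nothing more can be done
None
```

The job is handed in at about 15 s: the bottle station's guard came right down first, then the beaker station's guard tipped over and stayed raised, with the beaker, bottle, timer and vial where they stood and the arm clear.

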